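# Deep cup off its hook and into the shoebox

## Robot

A 6-joint arm with a two-finger parallel gripper is mounted at the origin on a cart in front of the work surface, level with it; the furniture and walls round the work are solid. World frame = base frame: x ahead of the robot, y to its left, z up, the work surface at z = 0. Lengths are in m, angles in degrees, forces in N, time in s.
With the tool pointing down it reaches from about 0.375 to 0.9 m from the base axis. Payload 3.1 kg.
Tool frame: the origin (TCP) lies on the centre line of the jaws, within the pads' length; the fingertips stand 8 mm ahead of it and the grasp point (between the pads) lies 11 mm behind it; z points along the fingers, y is the line along which they close (so a half turn about z gives the same grasp; the last joint's range is limited). The gripper opens to 87 mm and grips with 3 to 60 N. Pads are 19 mm wide; open, the fingers measure 117 mm over their backs; the gripper's body (75 mm by 190 mm) begins 51 mm behind the grasp point.
Start: joints at [-82.878, 30.224, 82.088, -0, 67.689, -10.227], TCP at [0.186, -0.597, 0.231] pointing down, gripper open.
Joint ranges: [-176.69, 176.69], [-43.24, 126.21], [12.49, 139.97], [-82, 262], [0, 151.66], [-163.58, 163.58]. Speed limits (degrees/s): [159.86, 159.86, 180, 180, 180, 180].

## Interface

Orientations are given as a 3x3 rotation matrix whose columns are the frame's x, y, z axes.
In Python, from rig import * gives the robot as it stands.
- The arm moves only by the tool step_arm, never from a script. Its argument "targets" is a list of rows, each a list of 5 numbers: the opening, from -1 (shut) to 1 (fully open), then the shift along the world's x, y, z normalised to -1 to 1, where 1 is 0.25 m, then the turn about the world's z normalised to -1 to 1, where 1 is 180 degrees. In form: [[fingers, x, y, z, turn], ...]. A call has 1 to 20 rows; each row is the pose to reach, as a shift and turn from the pose commanded when the call began, turning the shorter way round; what a row does not reach only later rows make up. A row lasts 1/10 s, in which the tool goes at most 50 mm and 8.59 degrees, less where a joint would pass 70% of its speed; a pose out of reach is approached as far as the arm can. A call with a number of a shift or a turn outside -1 to 1 is refused whole. A call with a gripper value outside its range is refused whole. The fingers move at their own pace and stop on an object; the grip force is fixed at half the most. Time passes only in rows, so rows that repeat a pose let the fingers close. It gives the time, the measured TCP pose, the force, the opening and the grip force at its end, in the units of the state.
- read_state(): the state, without advancing time (a new reading comes with each control period).
- capture(name): name is "scene" or "top"; returns a dict with "color" (400x640x3 uint8, red, green, blue), "mtx" (3x3 intrinsics, pixels), "pose" (4x4, takes a point from camera to world coordinates). Camera axes: x right, y down, z forward; pixel columns grow to the right and rows downward; lengths in m; the calibration is good to about 2 mm. A picture is of the moment at which its call begins. There is no depth.
- hand_in(): hands the job in; it is judged then, once.
The state is a dict: "time_s": time; "joint_positions": joint angles; "qvel": joint speeds; "tau": joint torques, N m; "position": TCP position; "tcp_rot": TCP orientation; "force": force on the tool from outside, world axes, zero at the start; "moment": the same for the moment, N m; "opening": opening from 0.0 (shut) to 1.0 (fully open); "grasp_force": force on a finger pad.
Only numpy, scipy, OpenCV 4.12 (cv2) and the standard library are available. Lean on these libraries where they do the work, as an engineer would, in place of code of your own. Each camera call takes 0.05 s, during which the arm holds its last target. There are 200 camera calls.

## Task

Lift the deep cup up and off its hook on the cup stand and stand it upright on the white pad inside the open shoebox; set it down, do not drop it in. Leave the two shallow cups hanging on their hooks.

Things in the scene. Friction and masses are not known exactly. Their poses are not given: they have to be found in the camera images.
- cup_deep: Plain grey cup, the only deep one: 75 mm deep, rim 50 mm, foot 44 mm across, 80 g, hanging by its rigid handle: a strap arch over the mouth, 52 mm wide (along y) and 12 mm front to back (along x). Origin: middle of the underside of the arch's top bar, on the hook; bar's top 5 mm above it, rim 42 mm and foot 117 mm below. x points to the stand's rail, z up. Hung, the origin is 160 mm over the desk.
- cup_low_a: Plain grey cup like the deep one, with the same handle, origin and axes, but only 40 mm deep (foot 82 mm below the origin). It hangs on another hook of the same stand, 125 mm from hook to hook along y; which cup hangs where changes. It stays hanging.
- cup_low_b: Second shallow cup, the same as cup_low_a; it stays too. Every hook: an 8 mm steel bar from the rail, level along the cup's -x under the arch's bar, 28 mm past the origin turning up to a tip 14 mm above the origin. To come off, a cup rises 20 mm or more, then goes 45 mm or more along -x. The rail is 38 mm behind the origin, its top 12 mm above it. Fingers on the arch's sides pass the hook.
- shoebox: An open brown cardboard shoebox without lid, standing on the desk and not moving when touched: 216 mm along its x, 168 mm along its y, 87 mm high, walls 4 mm. A flat, firm white pad fills its lower half from wall to wall; its top is 45 mm above the origin. Origin: middle of the box's underside, z up. A shelf cabinet stands behind it, from 0.68 m ahead of the robot on.
There are look-alikes about, which are no part of the job. Leave any yellow look-alike of the cup_deep alone.

How it is judged (in metres and radians):
At the end, for the whole second after the job is handed in: The deep cup stands in the shoebox at rest, its foot on the box's white pad (height right within 12 mm), upright within 10 degrees; both shallow cups hang within 30 mm of where they hung (x of cup_deep in the frame of shoebox between -0.09 and 0.09 m and y of cup_deep in the frame of shoebox between -0.07 and 0.07 m and z of cup_deep in the frame of shoebox between 0.15 and 0.174 m and angle between cup_deep's own z axis and vertical below 0.1745 rad and linear speed of cup_deep below 0.03 m/s and contact force between cup_deep and shoebox above 0.1 N and distance of each of cup_low_a, cup_low_b from where it was at the start of the episode below 0.03 m); the robot touches nothing.
It fails at once if the deep cup is dropped into the shoebox (faster than 0.7 m/s within 40 mm of the pad) (x of cup_deep in the frame of shoebox between -0.09 and 0.09 m and y of cup_deep in the frame of shoebox between -0.07 and 0.07 m and z of cup_deep in the frame of shoebox below 0.202 m and linear speed of cup_deep above 0.7 m/s).
It also fails if it takes over 45 s, if anything falls off the work surface, if the arm or the gripper's body presses on something with over 40 N, if the wrist force passes 120 N, or if a joint passes its speed limit or range.

## Working session

There is one attempt and no reset: what is moved stays moved. The work goes in short steps, Python scripts to look and compute and a tool call to move; the robot and the scene stay as the last step left them, time stands still between calls to the robot, and variables do not carry over. Pictures are saved under pics/ and viewed, at most 10 in all, crops included, and the job is handed in when it is done.

Besides the shell and the picture viewer there is one more tool, called after "Call:" as name([rows], argument=value, ...), one row to a line, values as JSON. step_arm: Moves the arm, as the interface text tells. Scaled input: -1 to 1 covers 0.25 m each way for a shift and 180 degrees each way for a turn. Its arguments: {"type":"object","properties":{"targets":{"type":"array","items":{"type":"array","items":{"type":"number"}}}},"required":["targets"]}

```bash
mkdir -p pics; python3 - <<'E'
from rig import *
import cv2,numpy as np,pickle
for n in("scene","top"):
    c=capture(n);pickle.dump(c,open(n+".pkl","wb"))
    cv2.imwrite(f"pics/{n}0.png",c["color"][:,:,::-1]);print(n,c["mtx"].round(1).tolist(),c["pose"].round(3).tolist())
s=read_state();print(s["time_s"],s["position"],s["tcp_rot"],s["opening"])
E
```

```text
scene [[491.2, 0.0, 324.3], [0.0, 491.2, 200.2], [0.0, 0.0, 1.0]] [[-0.823, -0.215, 0.526, -0.133], [-0.568, 0.34, -0.749, 1.064], [-0.018, -0.916, -0.402, 0.615], [0.0, 0.0, 0.0, 1.0]]
top [[444.9, 0.0, 313.4], [0.0, 444.9, 203.3], [0.0, 0.0, 1.0]] [[-0.027, -0.998, 0.062, 0.445], [-1.0, 0.027, -0.008, 0.138], [0.006, -0.062, -0.998, 1.16], [0.0, 0.0, 0.0, 1.0]]
0.1 [ 0.18630394 -0.59592333  0.22968775] [[ 9.54512611e-01  2.98170430e-01 -2.64593613e-04]
 [ 2.98170389e-01 -9.54510813e-01  1.87814558e-03]
 [ 3.07450013e-04 -1.87160763e-03 -9.99998201e-01]] 1.0017316572169848
```

View pics/scene0.png

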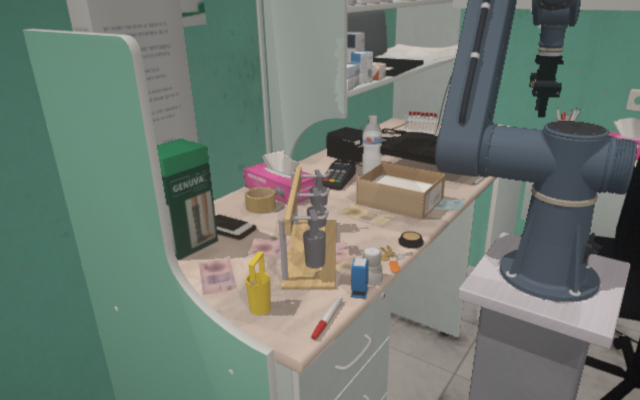

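View pics/top0.png

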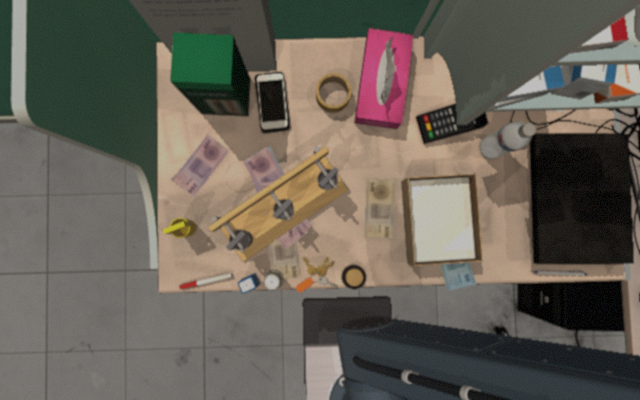

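The scene view shows the stand with three grey cups in a row at about (315,245), (317,215) and (319,190). The yellow look-alike is at (258,290) and the box at (400,190). In the top view the cups are at (238,240), (283,208) and (328,178), and the box is at (443,220). The cup nearest the scene camera, top (238,240), looks like the deep one, so I'll enlarge it to check.

```bash
python3 - <<'E'
import cv2,numpy as np
a=cv2.imread("pics/scene0.png")[160:290,265:365];b=cv2.imread("pics/top0.png")[140:270,195:355]
a=cv2.resize(a,None,fx=4.5,fy=4.5,interpolation=cv2.INTER_CUBIC);cv2.imwrite("pics/cs.png",a)
b=cv2.resize(b,None,fx=4.5,fy=4.5,interpolation=cv2.INTER_CUBIC);cv2.imwrite("pics/ct.png",b)
E
```

```text
(no output)
```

View pics/cs.png

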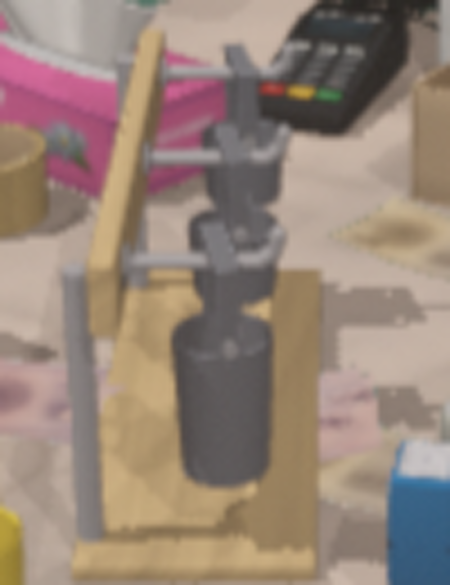

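View pics/ct.png

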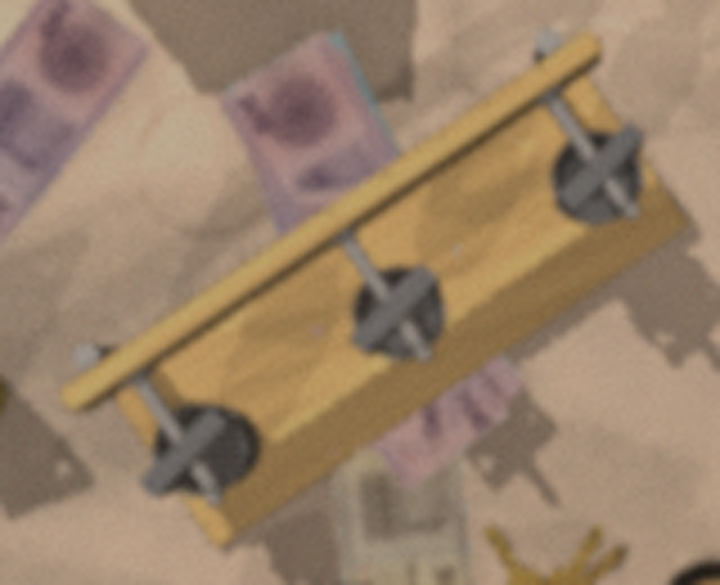

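The crops confirm it. Candidates in top-view pixels: (236,240) is clearly the deep cup, with a body about twice as tall as the others in the scene view. (283,208) and (328,178) are shallow, and the yellow cup at (180,228) is excluded. Next I'll measure the bars at z=0.165 and the box rim at z=0.087.

```bash
cat > h.py <<'E'
import cv2,numpy as np,pickle
def cam(n): return pickle.load(open(n+".pkl","rb"))
def cast(c,p,z):
    d=c["pose"][:3,:3]@np.linalg.solve(c["mtx"],[p[0],p[1],1.]);o=c["pose"][:3,3]
    return o+d*(z-o[2])/d[2]
def proj(c,P):
    q=c["mtx"]@(c["pose"][:3,:3].T@(np.array(P)-c["pose"][:3,3]));return q[:2]/q[2]
E
python3 - <<'E'
from h import *
t=cam("top");s=cam("scene")
cr=lambda u,v:(195+u/4.5-.4,140+v/4.5-.4)
B=[cast(t,cr(*p),.165) for p in((185,452),(396,308),(598,170))]
print(np.round(B,4),[np.linalg.norm(B[i+1]-B[i]) for i in(0,1)])
r=(B[0]-B[2])/np.linalg.norm(B[0]-B[2]); print("y-axis",r,np.degrees(np.arctan2(r[1],r[0])))
print("bar ends",np.round([cast(t,cr(*p),.165) for p in((150,487),(222,420))],4))
xa=np.array([r[1],-r[0],0]);print("x axis",xa)
for b in B: print(proj(s,b), "crop",(proj(s,b)-[265,160])*4.5, "foot deep",(proj(s,b-[0,0,.122])-[265,160])*4.5)
# rail top line and hook tip
print("rail",cast(t,cr(345,238),.172)-B[1], "tip",cast(t,cr(424,354),.174)-B[1])
# box: pad mask white
im=t["color"].astype(int);h=cv2.cvtColor(t["color"],cv2.COLOR_RGB2HSV)
m=((h[...,1]<50)&(h[...,2]>150)).astype(np.uint8);m[:,:395]=0;m[:,490:]=0;m[:160]=0;m[275:]=0
n,l,st,ce=cv2.connectedComponentsWithStats(m);k=1+st[1:,4].argmax();print(st[k],ce[k])
pts=np.argwhere(l==k)[:,::-1].astype(np.float32);bx=cv2.boxPoints(cv2.minAreaRect(pts))
print(bx, np.round([cast(t,p,.045) for p in bx],4))
print("rim", np.round([cast(t,p,.087) for p in((404,178),(480,175),(482,265),(408,267))],4))
E
```

```text
[[0.4295 0.3056 0.165 ]
 [0.4981 0.1997 0.165 ]
 [0.5644 0.0972 0.165 ]] [np.float64(0.1261538257103466), np.float64(0.12202765250040196)]
y-axis [-0.54339957  0.83947418  0.        ] 122.91536358551225
bar ends [[0.4128 0.3231 0.165 ]
 [0.4448 0.287  0.165 ]]
x axis [0.83947418 0.54339957 0.        ]
[313.28887873 215.81568407] crop [217.29995427 251.1705783 ] foot deep [223.93232049 473.72134394]
[315.99789098 192.77538729] crop [229.49050943 147.48924281] foot deep [234.99557322 352.99958135]
[318.12774932 174.46792335] crop [239.07487193  65.10565507] foot deep [243.7588857  256.30174047]
rail [0.03496609 0.02399278 0.007     ] tip [-0.02350474 -0.01381115  0.009     ]
[ 411  181   64   81 4512] [441.71409574 220.89406028]
[[409.69547 181.73604]
 [468.53812 177.533  ]
 [474.24875 257.48224]
 [415.4061  261.6853 ]] [[ 0.5623 -0.1146  0.045 ]
 [ 0.569  -0.2637  0.045 ]
 [ 0.3681 -0.2682  0.045 ]
 [ 0.3618 -0.1207  0.045 ]]
rim [[ 0.5674 -0.0916  0.087 ]
 [ 0.5698 -0.2768  0.087 ]
 [ 0.3526 -0.2707  0.087 ]
 [ 0.3527 -0.0927  0.087 ]]
```

```bash
python3 - <<'E'
from h import *
t=cam("top");im=cv2.resize(t["color"],None,fx=4.5,fy=4.5,interpolation=cv2.INTER_CUBIC).astype(int)
g=im.mean(2);sat=im.max(2)-im.min(2)
for c in((236.1,240.4),(283,208.4),(327.9,177.8)):
    u,v=int(c[0]*4.5),int(c[1]*4.5);w=65
    G=g[v-w:v+w,u-w:u+w];S=sat[v-w:v+w,u-w:u+w]
    m=((G>82)&(G<128)&(S<25)).astype(np.uint8);m=cv2.morphologyEx(m,cv2.MORPH_OPEN,cv2.getStructuringElement(cv2.MORPH_ELLIPSE,(15,15)))
    n,l,st,ce=cv2.connectedComponentsWithStats(m);k=1+st[1:,4].argmax()
    r=cv2.minAreaRect(np.argwhere(l==k)[:,::-1].astype(np.float32));p=cv2.boxPoints(r)+[u-w,v-w]
    e=[cast(t,q/4.5-.4,.165) for q in p];i=0 if np.linalg.norm(e[0]-e[1])>np.linalg.norm(e[1]-e[2]) else 1
    d=e[i+1]-e[i];print(G[w,w],r[1],np.mean(e,0).round(4),np.linalg.norm(d).round(4),np.degrees(np.arctan2(d[1],d[0]))%180)
E
```

```text
103.66666666666667 (31.591527938842773, 103.07703399658203) [0.4295 0.307  0.165 ] 0.0506 139.5019103996949
104.66666666666667 (40.45417785644531, 97.88050842285156) [0.4978 0.2005 0.165 ] 0.0486 143.16479686828444
101.66666666666667 (54.564579010009766, 102.92150115966797) [0.5633 0.0921 0.165 ] 0.0517 141.42592139467743
```

Call:
step_arm([
  [1,0,0,0.2,0],
  [1,0.1,0.2,0.4,0],
  [1,0.3,0.4,0.4,0],
  [1,0.5,0.6,0.4,0],
  [1,0.7,0.8,0.4,0],
  [1,0.9,1,0.4,0],
  [1,0.9,1,0.4,0],
  [1,0.9,1,0.4,0],
])

```text
time_s: 0.9
position: [0.4111, -0.3459, 0.3303]
tcp_rot: [[0.955, 0.298, -0.0], [0.298, -0.955, 0.0], [-0.0, -0.001, -1.0]]
force: [0.3, -0.1, -0.1]
opening: 1.005
grasp_force: 0.0
```

Call:
step_arm([
  [1,0.02,0.2,0,0.02],
  [1,0.05,0.4,0,0.04],
  [1,0.07,0.6,0,0.06],
  [1,0.07,0.8,0,0.09],
  [1,0.07,1,0,0.115],
  [1,0.07,1,0,0.115],
  [1,0.07,1,0,0.115],
])

```text
time_s: 1.6
position: [0.4275, -0.0967, 0.3305]
tcp_rot: [[0.786, 0.618, -0.0], [0.618, -0.786, -0.001], [-0.0, 0.0, -1.0]]
force: [-0.0, -1.2, -0.9]
opening: 1.0
grasp_force: 0.0
```

Call:
step_arm([
  [1,0,0.2,0,0],
  [1,0,0.4,0,0],
  [1,0,0.6,0,0],
  [1,0,0.8,0,0],
  [1,0,1,0,0],
  [1,0,1,0,0],
  [1,0,1,0,0],
])

```text
time_s: 2.3
position: [0.4284, 0.1519, 0.3302]
tcp_rot: [[0.787, 0.617, -0.0], [0.617, -0.787, -0.001], [-0.001, 0.001, -1.0]]
force: [-0.3, -0.1, 0.1]
opening: 1.002
grasp_force: 0.0
```

Call:
step_arm([
  [1,0,0.2,0,0],
  [1,0,0.4,0,0],
  [1,0,0.6,0,0],
  [1,0,0.615,0,0],
  [1,0,0.615,0,0],
  [1,0,0.615,0,0],
])

```text
time_s: 2.9
position: [0.4286, 0.3036, 0.3302]
tcp_rot: [[0.789, 0.614, -0.001], [0.614, -0.789, -0.001], [-0.001, 0.001, -1.0]]
force: [-0.3, 0.5, 1.2]
opening: 0.999
grasp_force: 0.0
```

Call:
step_arm([
  [1,0,0,-0.15,0],
  [1,0,0,-0.3,0],
  [1,0,0,-0.45,0],
  [1,0,0,-0.54,0],
  [1,0,0,-0.54,0],
  [1,0,0,-0.54,0],
])

```text
time_s: 3.5
position: [0.4287, 0.3046, 0.196]
tcp_rot: [[0.789, 0.614, 0.0], [0.614, -0.789, -0.0], [-0.0, 0.0, -1.0]]
force: [-0.4, -0.8, 0.3]
opening: 0.995
grasp_force: 0.0
```

```bash
python3 - <<'E'
from rig import *
import cv2
c=capture("scene")["color"][:,:,::-1][120:290,235:375];cv2.imwrite("pics/s1.png",cv2.resize(c,None,fx=3.5,fy=3.5,interpolation=cv2.INTER_CUBIC))
print(read_state()["position"])
E
```

```text
[0.42920587 0.30519766 0.19681798]
```

View pics/s1.png

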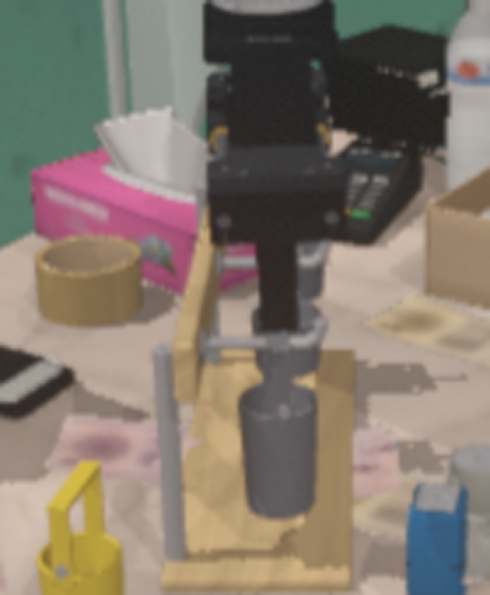

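The open fingers straddle the deep cup's arch, finger at (277,290) and cup at (277,450), and clear the hook and rail. I'll descend and grip.

Call:
step_arm([
  [1,0,0,-0.08,0],
  [1,0,0,-0.16,0],
  [1,0,0,-0.24,0],
  [1,0,0,-0.24,0],
  [1,0,0,-0.24,0],
])

```text
time_s: 4.05
position: [0.4289, 0.3062, 0.137]
tcp_rot: [[0.788, 0.616, 0.002], [0.616, -0.788, 0.001], [0.002, 0.001, -1.0]]
force: [0.0, 0.7, -0.1]
opening: 1.002
grasp_force: 0.0
```

Call:
step_arm([
  [-1,0,0,0,0],
  [-1,0,0,0,0],
  [-1,0,0,0,0],
  [-1,0,0,0,0],
  [-1,0,0,0,0],
  [-1,0,0,0,0],
  [-1,0,0,0,0],
  [-1,0,0,0,0],
])

```text
time_s: 4.85
position: [0.4278, 0.306, 0.1356]
tcp_rot: [[0.787, 0.616, 0.0], [0.616, -0.787, -0.0], [0.0, 0.0, -1.0]]
force: [-0.6, -0.0, 1.0]
opening: 0.594
grasp_force: 30.0
```

Gripped at 0.594 × 87 = 51.7 mm, which matches the 52 mm arch. Next: up 24 mm, 80 mm out along -x of the stand, then up again.

Call:
step_arm([
  [-1,0,0,0.03,0],
  [-1,0,0,0.06,0],
  [-1,0,0,0.096,0],
  [-1,0,0,0.096,0],
  [-1,0,0,0.096,0],
])

```text
time_s: 5.35
position: [0.4279, 0.3061, 0.1601]
tcp_rot: [[0.787, 0.616, 0.001], [0.616, -0.787, 0.0], [0.001, 0.0, -1.0]]
force: [-0.3, -0.2, -2.0]
opening: 0.595
grasp_force: 30.0
```

Call:
step_arm([
  [-1,-0.034,-0.022,0,0],
  [-1,-0.067,-0.043,0,0],
  [-1,-0.1,-0.065,0,0],
  [-1,-0.134,-0.087,0,0],
  [-1,-0.168,-0.109,0,0],
  [-1,-0.2,-0.13,0,0],
  [-1,-0.235,-0.152,0,0],
  [-1,-0.27,-0.174,0,0],
  [-1,-0.27,-0.174,0,0],
  [-1,-0.27,-0.174,0,0],
])

```text
time_s: 6.35
position: [0.3604, 0.2626, 0.1597]
tcp_rot: [[0.788, 0.616, 0.001], [0.616, -0.788, 0.0], [0.001, 0.0, -1.0]]
force: [0.3, -0.0, -0.8]
opening: 0.596
grasp_force: 30.0
```

```bash
python3 - <<'E'
from rig import *
import cv2
c=capture("scene")["color"][:,:,::-1][120:310,235:400];cv2.imwrite("pics/s2.png",cv2.resize(c,None,fx=3,fy=3,interpolation=cv2.INTER_CUBIC))
E
```

```text
(no output)
```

View pics/s2.png

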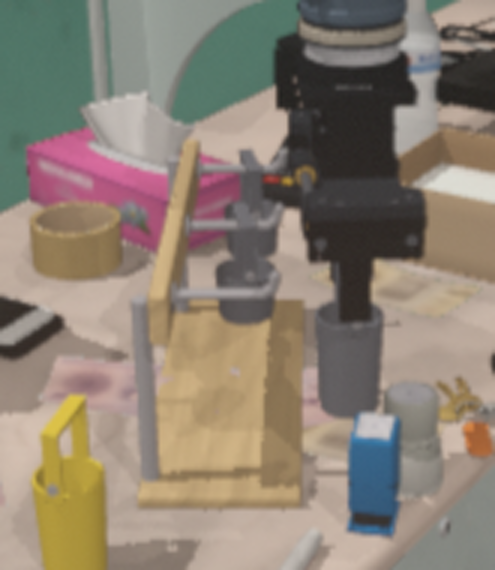

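The cup is off the hook and upright in the gripper at (350,355), and both shallow cups still hang at (250,230) and (245,290). Next I'll raise it and carry it over the box.

Call:
step_arm([
  [-1,0,0,0.1,0],
  [-1,0,0,0.2,0],
  [-1,0,0,0.3,0],
  [-1,0,0,0.4,0],
  [-1,0,0,0.5,0],
  [-1,0,0,0.56,0],
  [-1,0,0,0.56,0],
])

```text
time_s: 7.1
position: [0.3621, 0.2634, 0.3017]
tcp_rot: [[0.787, 0.616, 0.006], [0.616, -0.787, 0.002], [0.006, 0.002, -1.0]]
force: [0.0, 0.7, -1.0]
opening: 0.596
grasp_force: 30.0
```

Call:
step_arm([
  [-1,0.02,-0.09,0,0],
  [-1,0.04,-0.18,0,0],
  [-1,0.06,-0.27,0,0],
  [-1,0.08,-0.36,0,0],
  [-1,0.1,-0.45,0,0],
  [-1,0.12,-0.54,0,0],
  [-1,0.14,-0.63,0,0],
  [-1,0.16,-0.72,0,0],
  [-1,0.18,-0.81,0,0],
  [-1,0.2,-0.9,0,0],
  [-1,0.2,-0.9,0,0],
])

```text
time_s: 8.2
position: [0.4109, 0.0355, 0.2985]
tcp_rot: [[0.79, 0.614, -0.001], [0.614, -0.79, -0.001], [-0.001, -0.0, -1.0]]
force: [0.3, 1.1, 0.4]
opening: 0.597
grasp_force: 30.0
```

Call:
step_arm([
  [-1,0.02,-0.09,0,0],
  [-1,0.04,-0.18,0,0],
  [-1,0.06,-0.27,0,0],
  [-1,0.08,-0.36,0,0],
  [-1,0.1,-0.45,0,0],
  [-1,0.12,-0.54,0,0],
  [-1,0.14,-0.63,0,0],
  [-1,0.16,-0.72,0,0],
  [-1,0.18,-0.81,0,0],
  [-1,0.2,-0.9,0,0],
  [-1,0.2,-0.9,0,0],
  [-1,0.2,-0.9,0,0],
])

```text
time_s: 9.4
position: [0.4598, -0.1865, 0.2985]
tcp_rot: [[0.788, 0.616, -0.002], [0.616, -0.788, 0.002], [-0.0, -0.003, -1.0]]
force: [0.5, 0.4, -1.0]
opening: 0.596
grasp_force: 30.0
```

```bash
python3 - <<'E'
from rig import *
import cv2
a=capture("scene")["color"][:,:,::-1][90:290,290:490]
b=capture("top")["color"][:,:,::-1][140:290,300:500]
cv2.imwrite("pics/s3.png",cv2.hconcat([cv2.resize(a,(400,400),interpolation=cv2.INTER_CUBIC),cv2.resize(b,(400,300),interpolation=cv2.INTER_CUBIC).__class__(0) if 0 else cv2.copyMakeBorder(cv2.resize(b,(400,300)),0,100,0,0,0)]))
print(read_state()["position"],read_state()["opening"])
E
```

```text
[ 0.45962035 -0.18588388  0.29885372] 0.5986027455976911
```

View pics/s3.png

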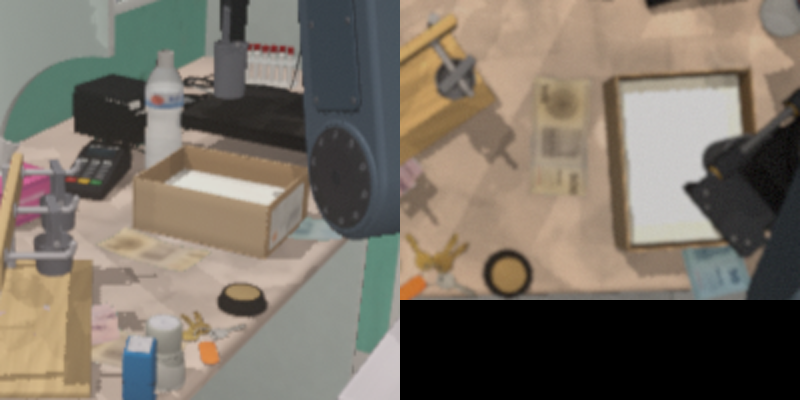

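The cup hangs upright over the middle of the box: scene crop (230,70), and in the top crop the gripper sits over the box, shifted by perspective. I'll lower it, slowing near the pad.

Call:
step_arm([
  [-1,0,0,-0.1,0],
  [-1,0,0,-0.2,0],
  [-1,0,0,-0.3,0],
  [-1,0,0,-0.38,0],
  [-1,0,0,-0.44,0],
  [-1,0,0,-0.5,0],
  [-1,0,0,-0.54,0],
  [-1,0,0,-0.58,0],
  [-1,0,0,-0.61,0],
  [-1,0,0,-0.62,0],
  [-1,0,0,-0.62,0],
  [-1,0,0,-0.62,0],
  [-1,0,0,-0.62,0],
])

```text
time_s: 10.8
position: [0.4605, -0.1877, 0.145]
tcp_rot: [[0.788, 0.616, 0.001], [0.616, -0.788, -0.001], [0.0, 0.001, -1.0]]
force: [0.2, 0.6, -1.4]
opening: 0.594
grasp_force: 30.0
```

Call:
step_arm([
  [-1,0,0,-0.008,0],
  [-1,0,0,-0.016,0],
  [-1,0,0,-0.016,0],
  [-1,0,0,-0.016,0],
])

```text
time_s: 11.2
position: [0.4602, -0.1874, 0.1404]
tcp_rot: [[0.787, 0.616, -0.0], [0.616, -0.787, 0.0], [-0.0, -0.0, -1.0]]
force: [-1.1, -0.8, -1.7]
opening: 0.599
grasp_force: 30.0
```

Call:
step_arm([
  [-1,0,0,-0.004,0],
  [-1,0,0,-0.008,0],
  [-1,0,0,-0.008,0],
  [-1,0,0,-0.008,0],
])

```text
time_s: 11.6
position: [0.4602, -0.1875, 0.1385]
tcp_rot: [[0.787, 0.616, -0.0], [0.616, -0.787, 0.0], [-0.0, -0.0, -1.0]]
force: [0.2, -0.2, -1.3]
opening: 0.595
grasp_force: 30.0
```

```bash
python3 - <<'E'
from rig import *
s=read_state();print(s["position"],s["force"])
E
```

```text
[ 0.46018944 -0.18745395  0.13846526] [ 0.15920732 -0.19566833 -1.27130266]
```

Still no contact, so I'll go down in 1 mm steps.

Call:
step_arm([
  [-1,0,0,-0.004,0],
  [-1,0,0,-0.004,0],
  [-1,0,0,-0.004,0],
])

```text
time_s: 11.9
position: [0.4603, -0.1875, 0.1377]
tcp_rot: [[0.787, 0.616, 0.0], [0.616, -0.787, -0.0], [0.0, 0.0, -1.0]]
force: [-1.6, 0.8, 0.7]
opening: 0.597
grasp_force: 30.0
```

Call:
step_arm([
  [-1,0,0,-0.004,0],
  [-1,0,0,-0.004,0],
  [-1,0,0,-0.004,0],
])

```text
time_s: 12.2
position: [0.4604, -0.1875, 0.1377]
tcp_rot: [[0.787, 0.616, 0.001], [0.616, -0.787, -0.001], [0.0, 0.001, -1.0]]
force: [-1.6, 0.7, 10.5]
opening: 0.596
grasp_force: 30.0
```

The upward force of 10.5 N shows the foot is on the pad, at the height expected. I'll ease off 0.5 mm, open and retreat.

Call:
step_arm([
  [-1,0,0,0.003,0],
  [-1,0,0,0.003,0],
  [0.4,0,0,0.003,0],
  [0.6,0,0,0.003,0],
  [1,0,0,0.003,0],
  [1,0,0,0.003,0],
  [1,0,0,0.003,0],
  [1,0,0,0.003,0],
  [1,0,0,0.003,0],
])

```text
time_s: 13.1
position: [0.4602, -0.1875, 0.1372]
tcp_rot: [[0.787, 0.616, -0.0], [0.616, -0.787, 0.0], [-0.0, -0.0, -1.0]]
force: [0.7, 0.1, -0.1]
opening: 0.99
grasp_force: 0.0
```

Call:
step_arm([
  [1,0,0,0.05,0],
  [1,0,0,0.1,0],
  [1,0,0,0.2,0],
  [1,0,0,0.3,0],
  [1,0,0,0.4,0],
  [1,0,0,0.55,0],
  [1,0,0,0.7,0],
  [1,0,0,0.8,0],
  [1,0,0,0.8,0],
  [1,0,0,0.8,0],
])

```text
time_s: 14.1
position: [0.46, -0.1873, 0.3373]
tcp_rot: [[0.787, 0.616, 0.0], [0.616, -0.787, -0.0], [0.0, 0.0, -1.0]]
force: [-0.8, 0.2, 0.9]
opening: 0.996
grasp_force: 0.0
```

```bash
python3 - <<'E'
from rig import *
import cv2
a=capture("scene")["color"][:,:,::-1][90:290,270:470]
cv2.imwrite("pics/s4.png",cv2.resize(a,(600,600),interpolation=cv2.INTER_CUBIC))
E
```

```text
(no output)
```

View pics/s4.png

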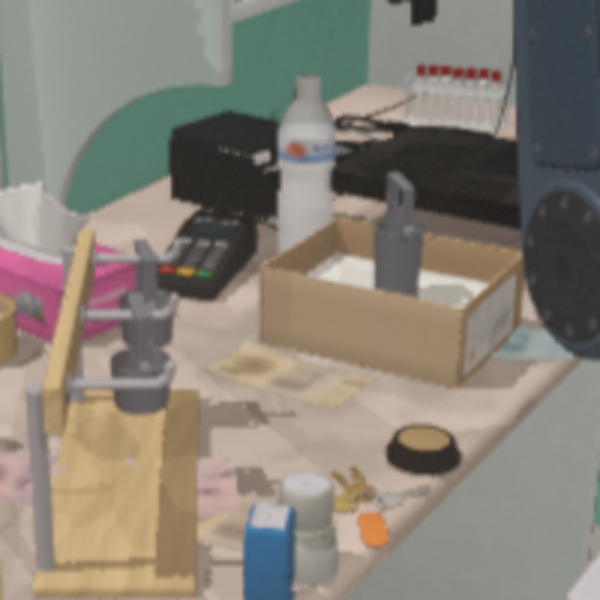

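The deep cup stands upright in the box at (398,250). Both shallow cups still hang at (148,310) and (140,375), and the gripper is clear.

```bash
python3 -c "
from rig import *
print(hand_in())"
```

```text
the job is handed in; nothing more can be done
None
```

The deep cup was lifted off its hook and set down upright on the white pad in the shoebox, both shallow cups still hang on their hooks, and the job is handed in (`hand_in()` gave no verdict).

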